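# Find the rattling straightener case

## Robot

A 6-joint arm with a two-finger parallel gripper is mounted at the origin on the work surface. World frame = base frame: x ahead of the robot, y to its left, z up, the work surface at z = 0. Lengths are in m, angles in rad, forces in N, time in s.
With the tool pointing down it reaches from about 0.35 to 0.725 m from the base axis. Payload 6 kg.
Tool frame: the origin (TCP) lies on the mounting face of the last link; the fingertips stand 173 mm ahead of it and the grasp point (between the pads) lies 155 mm ahead of it; x points along the fingers, y is the direction in which the jaws open and shut, and the axes are right-handed (so a half turn about x gives the same grasp; the last joint's range is limited). The gripper opens to 85 mm and grips with 20 to 120 N. Pads are 22 mm wide; open, the fingers measure 114 mm over their backs; the gripper's body (76 mm by 85 mm) begins 54 mm behind the grasp point. The pads swing forward as they close: fully open they stand 13 mm farther back than shut.
Start: joints at [1.528, 0.04, 0.085, 0, -1.615, -0.334], TCP at [0.221, 0.558, 0.405] pointing down, gripper open.
Joint ranges: [-2.56, 2.56], [-1.29, 2.01], [-1.08, 1.49], [-3.29, 1.98], [-2.81, -0.18], [-2.99, 2.99]. Speed limits (rad/s): [2.57, 2.57, 3.01, 3.14, 3.14, 3.14].

## Interface

Orientations are given as a rotation vector (axis times angle).
In Python, from bench import observe, get_image, manip, spotter gives the robot as it stands.
- The arm moves only by the tool arm_command, never from a script. Its argument "series" is a list of rows, each an object with "travel": the shift along the world's x, y, z in units of 40 mm (1.0 is 40 mm), a list of three; "roll": the turn about the world's z in units of 6 degrees (1.0 is 6 degrees); "grip": the gripper's target within -1 to 1 (fully open at 1, half-way at 0, shut at -1). In form: [{"travel": [x, y, z], "roll": roll, "grip": grip}, ...]. A call has 1 to 12 rows; each row is the pose to reach, as a shift and turn from the pose measured when the call began; what a row does not reach only later rows make up. A row lasts 1/12 s, in which the tool goes at most 41.7 mm and 7.16 degrees, less where a joint would pass 70% of its speed; a pose out of reach is approached as far as the arm can. A call with a gripper value outside its range is refused whole. The fingers move at their own pace and stop on an object; "newtons" is the grip in N (left out, the last holds). Time passes only in rows, so rows that repeat a pose let the fingers close. It gives the time, the measured TCP pose, the force and the opening at its end, in the units of the state.
- observe(): the state, without advancing time (a new reading comes with each control period).
- get_image(name): name is "side" or "top" or "wrist"; returns a dict with "img" (400x640x3 uint8, red, green, blue), "K" (3x3 intrinsics, pixels), "view" (4x4, takes a point from world to camera coordinates); the wrist camera has in their place "mount" (4x4, takes a point from camera to tool coordinates, whose origin is the TCP and whose axes are the tool frame's). Camera axes: x right, y up, looking along -z (the intrinsics and any distortion apply to the point x, -y, -z); pixel columns grow to the right and rows downward; lengths in m; the calibration is good to about 2 mm. A picture is of the moment at which its call begins: read the wrist's pose just before it. There is no depth.
- manip.close_job(): hands the job in, once; it reports no verdict.
Trained networks look in the newest picture that a camera, given by its name, has taken for a name from the list of things; names that differ only in an ending like _2 or _b are one class to them, and where a whole thing is asked for, a point or a joint stands for the part that bears it (a point fixed in the world has none). Each returns a list of dicts, best first, with "confidence" (0 to 1); they miss things now and then, are a little off and sometimes report something else, mostly with a low value. They report only what shows in the picture. A call takes as long as a camera call. They do not tell look-alikes from the thing itself.
- spotter.boxes_of(target, camera): "centre" ([column, row] as shares, 0 to 1, of the picture: columns of its width, rows of its height, amid what is visible of it).
The state is a dict: "t": time; "joints": joint angles; "dq": joint speeds; "tau": joint torques, N m; "tcp_pos": TCP position; "tcp_rot": TCP orientation; "contact_force": force on the tool from outside, world axes, zero at the start; "moment": the same for the moment, N m; "finger_gap": finger opening in m.
Only numpy, scipy, OpenCV 4.12 (cv2) and the standard library are available. Lean on these libraries where they do the work, as an engineer would, in place of code of your own. Each camera call takes 0.05 s, during which the arm holds its last target.

## Task

Exactly one of the three shut cream cases on the mat has a loose part in it, and you cannot see which. Lift the cases one at a time and shake or rock them end to end until you have found the one in which something runs about (feel it in that very case, even if it is the last one left), then lay that case flat in the open bottom tray of the clear acrylic organizer, lengthwise. The other cases must end up lying flat where they stood on the mat, and nothing else on the dresser may be pushed about or knocked over.

Things in the scene. Friction and masses are not known exactly. Their poses are not given: they have to be found in the camera images.
- case_1_mid (a point): Latched cream plastic straightener case, one of three alike, flat on the mat: 190 (x) x 58 (y) x 54 mm (z), 0.26 to 0.39 kg filled; the point is its centre, half-way up; z up, x along its length, latch at the -x end. Weight, looks and number do not tell which one rattles. Grip it across its 58 mm width.
- case_2_mid (a point): Latched cream plastic straightener case, one of three alike, flat on the mat: 190 (x) x 58 (y) x 54 mm (z), 0.26 to 0.39 kg filled; the point is its centre, half-way up; z up, x along its length, latch at the -x end. Weight, looks and number do not tell which one rattles. Grip it across its 58 mm width.
- case_3_mid (a point): Latched cream plastic straightener case, one of three alike, flat on the mat: 190 (x) x 58 (y) x 54 mm (z), 0.26 to 0.39 kg filled; the point is its centre, half-way up; z up, x along its length, latch at the -x end. Weight, looks and number do not tell which one rattles. Grip it across its 58 mm width.
- mat: Blue mat under the cases, 235 x 364 x 4 mm, fixed, origin under its centre. In one case a 0.12 kg steel disc (40 mm across) can slide 69 mm either way from the middle along the length; it slides once an end is dipped about 11 to 18 degrees and stays at that end when level again. The other two hold a tightly packed filling of the same mass (under 2 mm play).
- organizer: Clear acrylic organizer, fixed. Origin: centre of the underside of its open bottom tray. The tray is 230 (x) x 94 (y) mm outside, 222 x 86 mm inside, floor 4 mm thick, rim 18 mm above the dresser. Behind it, from x = 124 to 226 mm and 162 mm wide, stand three stacked tiers 155 mm tall. Its x axis runs along the tray towards the tiers, z up.
- ring_dish: Steel ring dish, 80 mm across, 22 mm high, loose bystander; origin at the centre of its underside.
- cobalt_bottle: Cobalt glass bottle with twist cap, 42 mm across, 88 mm high, loose bystander; origin at the centre of its underside.
- toothpick_holder: Bamboo toothpick holder, 48 mm across, 65 mm high, loose bystander; origin at the centre of its underside.
- cream_jar: White ceramic jar, 64 mm across, 50 mm high, loose bystander; origin at the centre of its underside.
- hairbrush: Dark wooden hairbrush, 190 mm long (x), 52 mm wide, 24 mm high, lying bristles down, loose bystander; origin under its middle.
Not all that is in view belongs to the job. Leave any green or orange look-alike of the part that bears case_3_mid alone.

How it is judged:
On the way:
1. the case with the loose part is shaken or rocked in the air until the part has run to an end of the case (((distance between part_l_mid and case_1_mid below 0.095 m and height (world z) of case_1_mid above 0.06 m and (x of part_l_mid in the frame of case_1_mid above 0.045 m or x of part_l_mid in the frame of case_1_mid below -0.045 m)) or (distance between part_l_mid and case_2_mid below 0.095 m and height (world z) of case_2_mid above 0.06 m and (x of part_l_mid in the frame of case_2_mid above 0.045 m or x of part_l_mid in the frame of case_2_mid below -0.045 m)) or (distance between part_l_mid and case_3_mid below 0.095 m and height (world z) of case_3_mid above 0.06 m and (x of part_l_mid in the frame of case_3_mid above 0.045 m or x of part_l_mid in the frame of case_3_mid below -0.045 m)))).
At the end, for the whole second after the job is handed in: The case holding the loose part lies flat (within 0.1 rad) on the floor of the organizer's open tray, its centre within 30 mm of the tray's centre both along and across, and the other two cases lie flat (within 0.1 rad) with their centres within 40 mm of where they started (((distance between part_l_mid and case_1_mid below 0.095 m and x of case_1_mid in the frame of organizer between -0.03 and 0.03 m and y of case_1_mid in the frame of organizer between -0.03 and 0.03 m and z of case_1_mid in the frame of organizer below 0.037 m and angle between each of case_1_mid, case_2_mid, case_3_mid's own z axis and vertical below 0.1 rad and distance of each of case_2_mid, case_3_mid from where it was at the start of the episode below 0.04 m) or (distance between part_l_mid and case_2_mid below 0.095 m and x of case_2_mid in the frame of organizer between -0.03 and 0.03 m and y of case_2_mid in the frame of organizer between -0.03 and 0.03 m and z of case_2_mid in the frame of organizer below 0.037 m and angle between each of case_2_mid, case_1_mid, case_3_mid's own z axis and vertical below 0.1 rad and distance of each of case_1_mid, case_3_mid from where it was at the start of the episode below 0.04 m) or (distance between part_l_mid and case_3_mid below 0.095 m and x of case_3_mid in the frame of organizer between -0.03 and 0.03 m and y of case_3_mid in the frame of organizer between -0.03 and 0.03 m and z of case_3_mid in the frame of organizer below 0.037 m and angle between each of case_3_mid, case_1_mid, case_2_mid's own z axis and vertical below 0.1 rad and distance of each of case_1_mid, case_2_mid from where it was at the start of the episode below 0.04 m))); the robot touches nothing.
It fails at once if the ring dish is pushed more than 40 mm or knocked over (distance of ring_dish from where it was at the start of the episode above 0.04 m or angle between ring_dish's own z axis and vertical above 0.5 rad).
It fails at once if the cobalt bottle is pushed more than 40 mm or knocked over (distance of cobalt_bottle from where it was at the start of the episode above 0.04 m or angle between cobalt_bottle's own z axis and vertical above 0.5 rad).
It fails at once if the toothpick holder is pushed more than 40 mm or knocked over (distance of toothpick_holder from where it was at the start of the episode above 0.04 m or angle between toothpick_holder's own z axis and vertical above 0.5 rad).
It fails at once if the cream jar is pushed more than 40 mm or knocked over (distance of cream_jar from where it was at the start of the episode above 0.04 m or angle between cream_jar's own z axis and vertical above 0.5 rad).
It fails at once if the hairbrush is pushed more than 40 mm or knocked over (distance of hairbrush from where it was at the start of the episode above 0.04 m).
It also fails if it takes over 72 s, if anything falls off the work surface, if the arm or the gripper's body presses on something with over 40 N, if the wrist force passes 120 N, or if a joint passes its speed limit or range.

## Working session

There is one attempt and no reset: what is moved stays moved. The work goes in short steps, Python scripts to look and compute and a tool call to move; the robot and the scene stay as the last step left them, time stands still between calls to the robot, and variables do not carry over. Pictures are saved under pics/ and viewed, and the job is handed in when it is done.

Besides the shell and the picture viewer there is one more tool, called after ">>>" as name(argument=value, ...) on one line, values as JSON. arm_command: Moves the arm, as the interface text tells. Its arguments: {"type":"object","properties":{"series":{"type":"array","items":{"type":"object","properties":{"travel":{"type":"array","items":{"type":"number"}},"roll":{"type":"number"},"grip":{"type":"number"}}}},"newtons":{"type":"number"}},"required":["series"]}

```bash
ls; mkdir -p pics; python3 - <<'E'
from bench import observe, get_image, manip, spotter
import cv2
print(observe())
for n in ["side","top","wrist"]:
    d=get_image(n); cv2.imwrite(f"pics/{n}0.png",d["img"][:,:,::-1]); print(n,d["K"],d.get("view",d.get("mount")),[k for k in d])
E
```

```text
pics
{'t': 0.0, 'joints': array([ 1.52771463e+00,  4.08476411e-02,  8.37772561e-02, -4.41374817e-04,
       -1.61548327e+00, -3.33676905e-01]), 'dq': array([-0.00130335,  0.00114393, -0.00032175,  0.00081034, -0.00079287,
        0.00060633]), 'tau': array([-1.97994236e-04, -3.68207824e+01,  3.47404933e+01,  6.93262294e+00,
       -5.58133077e-03,  7.37612936e-06]), 'tcp_pos': array([0.22065765, 0.55793573, 0.40364418]), 'tcp_rot': array([-2.01594592,  0.38618467,  2.01631919]), 'contact_force': array([0.66860036, 0.36793837, 0.78382508]), 'moment': array([ 0.01101679, -0.00234167,  0.03623431]), 'finger_gap': 0.08568217921172404}
side [[429.64716772   0.         323.06744709]
 [  0.         429.64716772 200.3629897 ]
 [  0.           0.           1.        ]] [[ 0.99178324 -0.12744498 -0.01112609 -0.49515359]
 [ 0.07192812  0.48359265  0.87233279 -0.0963729 ]
 [-0.10579394 -0.86596532  0.48878596 -1.32678916]
 [ 0.          0.          0.          1.        ]] ['img', 'K', 'view']
top [[421.97805359   0.         321.40657598]
 [  0.         421.97805359 202.39860864]
 [  0.           0.           1.        ]] [[-0.02374869 -0.99969828 -0.00627342  0.05352987]
 [ 0.99077821 -0.02437318  0.13328348 -0.49392814]
 [-0.13339617 -0.00305026  0.9910581  -1.30976263]
 [ 0.          0.          0.          1.        ]] ['img', 'K', 'view']
wrist [[323.02759872   0.         319.4847395 ]
 [  0.         323.02759872 199.98727443]
 [  0.           0.           1.        ]] [[ 6.17681145e-04  2.98403288e-01 -9.54439677e-01  3.10068305e-02]
 [ 9.99999799e-01 -5.06543880e-05  6.31329145e-04  1.06278531e-03]
 [ 1.40044135e-04 -9.54439875e-01 -2.98403259e-01 -7.65840272e-02]
 [ 0.00000000e+00  0.00000000e+00  0.00000000e+00  1.00000000e+00]] ['img', 'K', 'mount']
```

View pics/top0.png

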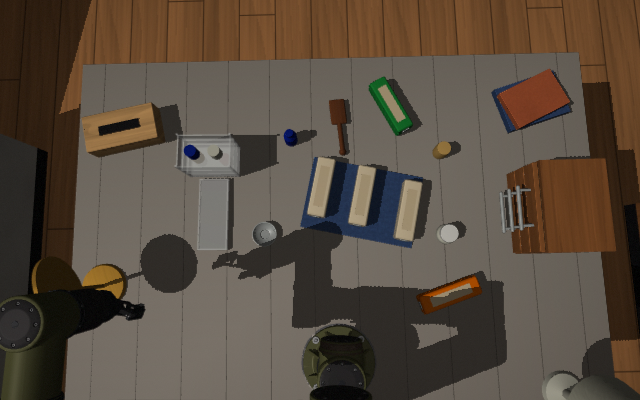

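View pics/side0.png

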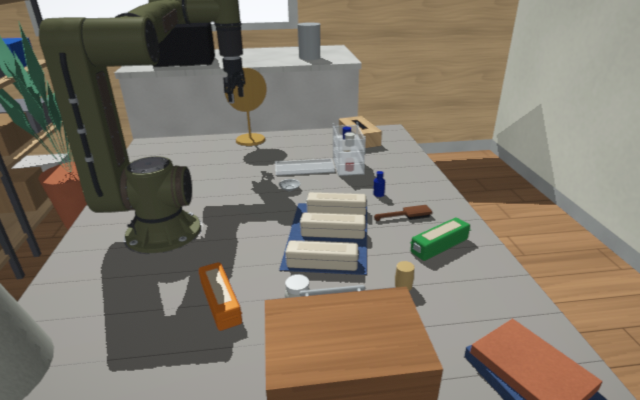

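View pics/wrist0.png

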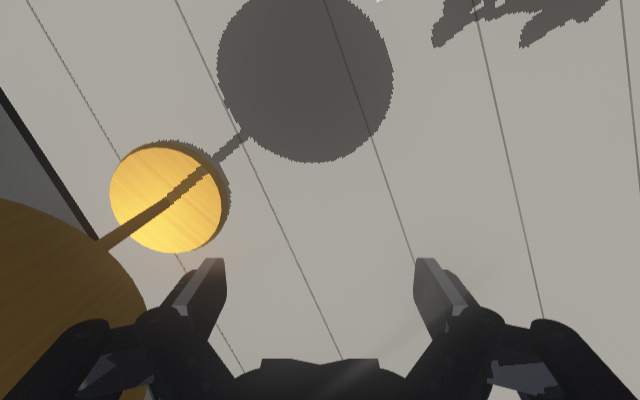

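```bash
cat > h.py <<'E'
import numpy as np, cv2
from bench import observe, get_image, manip, spotter
from scipy.spatial.transform import Rotation as R
def cam(n):
    o=observe(); d=get_image(n)
    if 'view' in d: M=np.linalg.inv(d['view'])
    else:
        T=np.eye(4);T[:3,:3]=R.from_rotvec(o['tcp_rot']).as_matrix();T[:3,3]=o['tcp_pos'];M=T@d['mount']
    return d['img'],d['K'],M
def ray(K,M,uv,z):
    p=np.linalg.inv(K)@[uv[0],uv[1],1]; p=np.array([p[0],-p[1],-1.])
    v=M[:3,:3]@p; c=M[:3,3]; return c+v*(z-c[2])/v[2]
def proj(K,M,P):
    q=np.linalg.inv(M)@np.append(P,1); q=K@[q[0],-q[1],-q[2]]; return q[:2]/q[2]
E
python3 - <<'E'
from h import *
img,K,M=cam('top')
hsv=cv2.cvtColor(img,cv2.COLOR_RGB2HSV)
for uv in [(321,187),(315,200),(362,195),(408,210),(213,214),(410,190),(330,165),(150,200)]: print(uv,img[uv[1],uv[0]],hsv[uv[1],uv[0]])
for t in ["case_1_mid","mat","organizer","ring_dish","cobalt_bottle","toothpick_holder","cream_jar","hairbrush"]:
    r=spotter.boxes_of(t,"top")
    for x in r[:5]:
        uv=np.array(x['centre'])*[640,400]; print(t,round(x['confidence'],2),uv.round(1),ray(K,M,uv,0.03).round(3))
big=cv2.resize(img[130:270,170:470],None,fx=2.6,fy=2.6,interpolation=cv2.INTER_CUBIC)
cv2.imwrite('pics/topz.png',big[:,:,::-1])
E
```

```text
(321, 187) [156 139 111] [ 19  74 156]
(315, 200) [156 139 111] [ 19  74 156]
(362, 195) [155 139 109] [ 20  76 155]
(408, 210) [155 138 109] [ 19  76 155]
(213, 214) [124 122 116] [ 23  16 124]
(410, 190) [154 138 108] [ 20  76 154]
(330, 165) [164 149 122] [ 19  65 164]
(150, 200) [114 107  98] [ 17  36 114]
case_1_mid 0.88 [363.2 192.1] [ 0.525 -0.093  0.03 ]
mat 0.6 [370.  207.6] [ 0.475 -0.113  0.03 ]
organizer 0.83 [211.1 174.4] [0.595 0.395 0.03 ]
organizer 0.48 [351.9 209.7] [ 0.47  -0.055  0.03 ]
ring_dish 0.71 [260.  233.7] [0.401 0.238 0.03 ]
cobalt_bottle 0.46 [290.3 136.6] [0.714 0.138 0.03 ]
cobalt_bottle 0.21 [212.6 173.2] [0.599 0.39  0.03 ]
toothpick_holder 0.59 [440.1 149.3] [ 0.659 -0.347  0.03 ]
toothpick_holder 0.51 [338. 118.] [ 0.773 -0.019  0.03 ]
cream_jar 0.92 [448.3 232.9] [ 0.389 -0.356  0.03 ]
cream_jar 0.6 [353.5 204.6] [ 0.486 -0.06   0.03 ]
cream_jar 0.45 [290.4 141. ] [0.7   0.138 0.03 ]
hairbrush 0.87 [338.2 119.2] [ 0.769 -0.02   0.03 ]
```

View pics/topz.png

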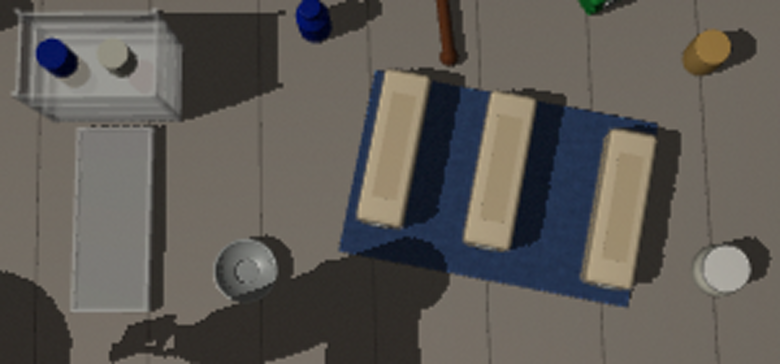

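```bash
cat > fit.py <<'E'
from h import *
from scipy.optimize import minimize
def boxmask(K,M,p,dims,z0,shape):
    x,y,a=p; c,s=np.cos(a),np.sin(a); pts=[]
    for i in(-.5,.5):
        for j in(-.5,.5):
            for k in(0,1):
                X=i*dims[0];Y=j*dims[1]
                pts.append(proj(K,M,[x+c*X-s*Y,y+s*X+c*Y,z0+k*dims[2]]))
    h=cv2.convexHull(np.array(pts,np.float32))
    m=np.zeros(shape,np.uint8); cv2.fillConvexPoly(m,np.round(h*16).astype(np.int32),255,cv2.LINE_AA,4); return m
def fitbox(K,M,mask,p0,dims,z0):
    f=lambda p:np.abs(boxmask(K,M,p,dims,z0,mask.shape).astype(float)-mask).mean()
    r=minimize(f,p0,method='Nelder-Mead',options=dict(initial_simplex=np.array([p0]+[np.array(p0)+d for d in np.diag([.01,.01,.08])]),xatol=1e-4,fatol=1e-5))
    return r.x,r.fun*mask.size/255
def cases(z0=0.004,name='top'):
    img,K,M=cam(name); hsv=cv2.cvtColor(img,cv2.COLOR_RGB2HSV)
    m=cv2.inRange(hsv,(14,48,95),(28,110,255)); 
    m=cv2.morphologyEx(m,cv2.MORPH_OPEN,np.ones((3,3)))
    m[:, :270]=0; m[:,430:]=0; m[:145]=0; m[255:]=0
    n,l,st,ce=cv2.connectedComponentsWithStats(m); out=[]
    for i in range(1,n):
        if st[i,4]<400: continue
        mm=cv2.morphologyEx(((l==i)*255).astype(np.uint8),cv2.MORPH_CLOSE,np.ones((5,5)))
        q=ray(K,M,ce[i],.05)
        p,e=fitbox(K,M,mm,[q[0],q[1],-0.2],(.19,.058,.054),z0); out.append((p,e,st[i,4]))
    return out
E
python3 - <<'E'
from fit import *
for p,e,a in cases(): print(p.round(4),np.degrees(p[2]).round(1),round(e),a)
img,K,M=cam('top')
# organizer tray rim corners from the zoom
for n,uv in dict(tl=(78,127),tr=(156,127),bl=(72,310),br=(148,310)).items():
    u=np.array(uv)/2.6+[170,130]; print(n,ray(K,M,u,.018).round(4))
print(M[:3,3])
E
```

```text
[ 0.5498  0.0407 -0.1735] -9.9 248 1002
[ 0.5174 -0.086  -0.2363] -13.5 238 1046
[ 0.4616 -0.2283 -0.2325] -13.3 268 1146
tl [0.584  0.4342 0.018 ]
tr [0.5816 0.3366 0.018 ]
bl [0.3567 0.4382 0.018 ]
br [0.3545 0.3452 0.018 ]
[0.31592718 0.03748001 1.36421914]
```

```bash
python3 - <<'E'
from fit import *
img,K,M=cam('top')
hsv=cv2.cvtColor(img,cv2.COLOR_RGB2HSV)
m=cv2.inRange(hsv,(14,48,95),(28,110,255))
v=img.copy()
def draw(v,p,dims,z0,col):
    b=boxmask(K,M,p,dims,z0,m.shape); c,_=cv2.findContours((b>127).astype(np.uint8),0,2); cv2.drawContours(v,c,-1,col,1)
for p in ([.5498,.0407,-.1735],[.5174,-.086,-.2363],[.4616,-.2283,-.2325]): draw(v,p,(.19,.058,.054),.004,(255,0,0))
draw(v,[.469,.3886,-.03],(.23,.094,.018),0,(0,255,0))
a=np.hstack([v[130:270,170:470]]); a=cv2.resize(a,None,fx=2.6,fy=2.6,interpolation=0)
b=cv2.resize(cv2.cvtColor(m,cv2.COLOR_GRAY2RGB)[130:270,270:450],None,fx=1.6,fy=1.6)
cv2.imwrite('pics/ov.png',a[:,:,::-1]);cv2.imwrite('pics/m.png',b)
E
```

```text
(no output)
```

View pics/ov.png

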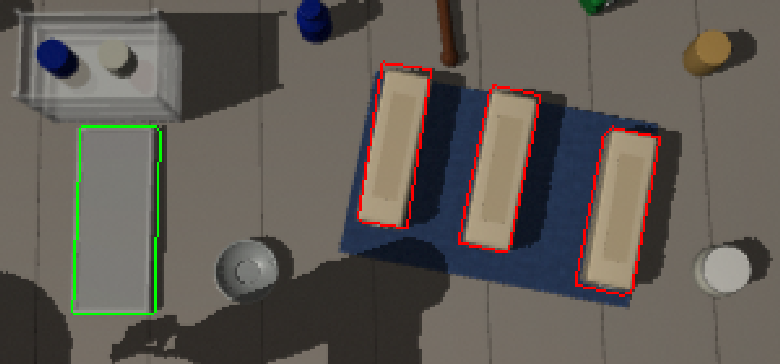

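View pics/m.png

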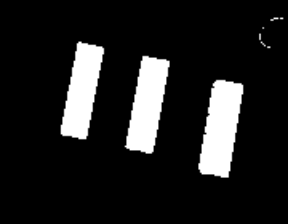

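```bash
cat >> h.py <<'E'
def st():
    o=observe(); A=R.from_rotvec(o['tcp_rot']).as_matrix()
    ya=np.degrees(np.arctan2(A[1,1],A[0,1]))
    return o,ya,A
def goto(x,y,z,caseyaw):
    """units for grasp point at x,y,z(grasp point) with case yaw deg; jaw = caseyaw+90 mod 180"""
    o,ya,A=st()
    t=np.array([x,y,z+.155])-o['tcp_pos']
    r=((caseyaw+90-ya)+90)%180-90
    print('t',o['t'],'tcp',o['tcp_pos'].round(4),'jawyaw',round(ya,2),'down',A[:,0].round(3),'j6',o['joints'][5].round(3),'gap',o['finger_gap'].round(4))
    print('travel',(t/.04).round(3),'roll',round(r/6,3))
E
python3 -c "
from h import *
goto(.5498-.04,.0407,.30,-11)"
```

```text
Traceback (most recent call last):
  File "h.py", line 24, in goto
    print('t',o['t'],'tcp',o['tcp_pos'].round(4),'jawyaw',round(ya,2),'down',A[:,0].round(3),'j6',o['joints'][5].round(3),'gap',o['finger_gap'].round(4))
                                                                                                                                ^^^^^^^^^^^^^^^^^^^^^
AttributeError: 'float' object has no attribute 'round'
```

```bash
sed -i "s/o\['finger_gap'\].round(4)/round(o['finger_gap'],4)/" h.py; python3 -c "
from h import *
goto(.5498-.04,.0407,.30,-11); print(st()[2].round(3))"
```

```text
t 0.75 tcp [0.2207 0.5579 0.4047] jawyaw -111.59 down [-0. -0. -1.] j6 -0.334 gap 0.0852
travel [  7.226 -12.93    1.258] roll 1.765
[[-0.    -0.368 -0.93 ]
 [-0.    -0.93   0.368]
 [-1.     0.    -0.   ]]
```

>>> arm_command(series=[{"travel": [3.6, -6.5, 0.6], "roll": 0.9, "grip": 1}, {"travel": [7.2, -12.9, 1.2], "roll": 1.77, "grip": 1}, {"travel": [7.2, -12.9, 1.2], "roll": 1.77, "grip": 1}, {"travel": [7.2, -12.9, 1.2], "roll": 1.77, "grip": 1}, {"travel": [7.2, -12.9, 1.2], "roll": 1.77, "grip": 1}, {"travel": [7.2, -12.9, 1.2], "roll": 1.77, "grip": 1}, {"travel": [7.2, -12.9, 1.2], "roll": 1.77, "grip": 1}, {"travel": [7.2, -12.9, 1.2], "roll": 1.77, "grip": 1}, {"travel": [7.2, -12.9, 1.2], "roll": 1.77, "grip": 1}, {"travel": [7.2, -12.9, 1.2], "roll": 1.77, "grip": 1}, {"travel": [7.2, -12.9, 1.2], "roll": 1.77, "grip": 1}, {"travel": [7.2, -12.9, 1.2], "roll": 1.77, "grip": 1}])

```text
t: 1.75
tcp_pos: [0.4639, 0.1206, 0.4458]
tcp_rot: [-2.122, 0.202, 2.12]
contact_force: [1.2, 0.1, 0.8]
finger_gap: 0.0855
```

>>> arm_command(series=[{"travel": [1.15, -2.0, 0.2], "roll": 0, "grip": 1}, {"travel": [1.15, -2.0, 0.2], "roll": 0, "grip": 1}, {"travel": [1.15, -2.0, 0.2], "roll": 0, "grip": 1}, {"travel": [1.15, -2.0, 0.2], "roll": 0, "grip": 1}])

```text
t: 2.08
tcp_pos: [0.5109, 0.0379, 0.4538]
tcp_rot: [-2.119, 0.208, 2.118]
contact_force: [0.4, 0.6, -0.2]
finger_gap: 0.0853
```

```bash
python3 - <<'E'
from h import *
goto(.5498,.0407,.031,-11)
img,K,M=cam('wrist'); cv2.imwrite('pics/w1.png',img[:,:,::-1]); np.savez('w1.npz',img=img,K=K,M=M)
E
```

```text
t 2.0833 tcp [0.5109 0.0379 0.4538] jawyaw -101.22 down [ 0.001  0.    -1.   ] j6 0.907 gap 0.0853
travel [ 0.973  0.069 -6.695] roll 0.036
```

View pics/w1.png

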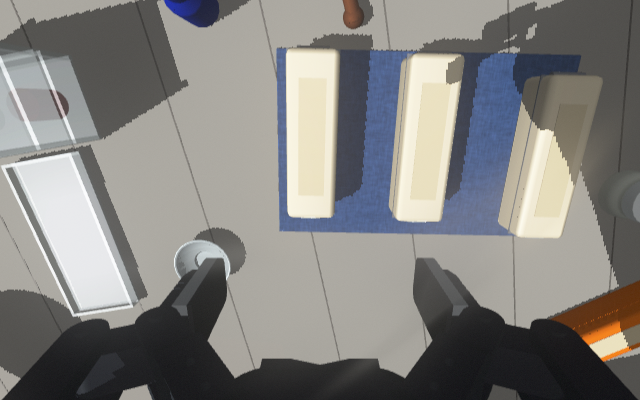

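```bash
python3 - <<'E'
from h import *
d=np.load('w1.npz'); K,M=d['K'],d['M']
def q(name,pts,z):
    P=np.array([ray(K,M,p,z)[:2] for p in pts]); tl,tr,br,bl=P
    c=P.mean(0); v=(tl+tr-bl-br)/2; w=(tl+bl-tr-br)/2
    print(name,c.round(4),'len',np.linalg.norm(v).round(4),'wid',np.linalg.norm(w).round(4),'yaw',np.degrees(np.arctan2(v[1],v[0])).round(1))
q('c1',[(288,50),(338,50),(335,217),(288,217)],.058)
q('c2',[(407,55),(463,57),(441,221),(397,219)],.058)
q('c3',[(537,76),(601,76),(560,237),(513,236)],.058)
q('mat',[(277,48),(580,55),(563,237),(280,231)],.004)
q('tray',[(3,168),(78,152),(133,305),(72,316)],.018)
b=cv2.resize(d['img'][30:250,270:620],None,fx=2.2,fy=2.2,interpolation=cv2.INTER_CUBIC); cv2.imwrite('pics/w1z.png',b[:,:,::-1])
E
```

```text
c1 [0.5449 0.0387] len 0.1838 wid 0.0541 yaw -12.1
c2 [ 0.5152 -0.0861] len 0.1819 wid 0.0559 yaw -11.2
c3 [ 0.467 -0.224] len 0.184 wid 0.0627 yaw -10.5
mat [ 0.4971 -0.0996] len 0.2351 wid 0.3794 yaw -7.9
tray [0.4698 0.3882] len 0.2257 wid 0.0989 yaw -2.6
```

View pics/w1z.png

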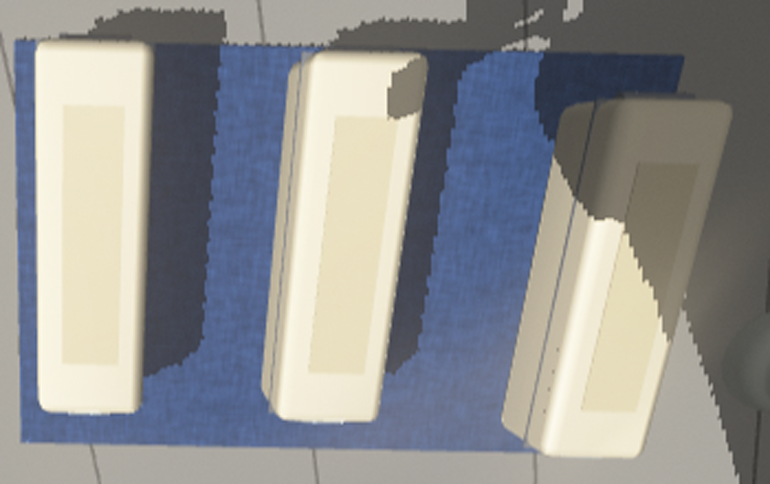

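>>> arm_command(series=[{"travel": [0.88, 0.03, 0], "roll": 0, "grip": 1}, {"travel": [0.88, 0.03, -1], "roll": 0, "grip": 1}, {"travel": [0.88, 0.03, -2], "roll": 0, "grip": 1}, {"travel": [0.88, 0.03, -3], "roll": 0, "grip": 1}, {"travel": [0.88, 0.03, -4], "roll": 0, "grip": 1}, {"travel": [0.88, 0.03, -5], "roll": 0, "grip": 1}, {"travel": [0.88, 0.03, -5.7], "roll": 0, "grip": 1}, {"travel": [0.88, 0.03, -6.2], "roll": 0, "grip": 1}, {"travel": [0.88, 0.03, -6.5], "roll": 0, "grip": 1}, {"travel": [0.88, 0.03, -6.62], "roll": 0, "grip": 1}, {"travel": [0.88, 0.03, -6.62], "roll": 0, "grip": 1}], newtons=70)

```text
t: 3.05
tcp_pos: [0.5454, 0.0412, 0.1885]
tcp_rot: [-2.12, 0.205, 2.12]
contact_force: [0.5, 0.2, 0.1]
finger_gap: 0.0854
```

>>> arm_command(series=[{"travel": [0, 0, 0], "roll": 0, "grip": -1}, {"travel": [0, 0, 0], "roll": 0, "grip": -1}, {"travel": [0, 0, 0], "roll": 0, "grip": -1}, {"travel": [0, 0, 0], "roll": 0, "grip": -1}, {"travel": [0, 0, 0], "roll": 0, "grip": -1}, {"travel": [0, 0, 0], "roll": 0, "grip": -1}], newtons=70)

```text
t: 3.55
tcp_pos: [0.5461, 0.0415, 0.1908]
tcp_rot: [-2.123, 0.204, 2.116]
contact_force: [-0.8, 0.9, 7.4]
finger_gap: 0.0575
```

```bash
python3 -c "
from h import *
o=observe();print(o['tcp_pos'],o['finger_gap'],o['contact_force'],o['moment'],o['dq'].round(3))"
```

```text
[0.54610162 0.04151585 0.19081175] 0.05745887273169588 [-0.81123502  0.94805316  7.37134887] [ 0.28769128  0.49611829 -0.04674097] [-0.001 -0.     0.     0.001  0.    -0.001]
```

>>> arm_command(series=[{"travel": [0, 0, 0.4], "roll": 0, "grip": -1}, {"travel": [0, 0, 1], "roll": 0, "grip": -1}, {"travel": [0, 0, 1.8], "roll": 0, "grip": -1}, {"travel": [0, 0, 2.6], "roll": 0, "grip": -1}, {"travel": [0, 0, 3], "roll": 0, "grip": -1}, {"travel": [0, 0, 3], "roll": 0, "grip": -1}, {"travel": [0, 0, 3], "roll": 0, "grip": -1}, {"travel": [0, 0, 3], "roll": 0, "grip": -1}], newtons=90)

```text
t: 4.22
tcp_pos: [0.5456, 0.0415, 0.3085]
tcp_rot: [-2.119, 0.204, 2.119]
contact_force: [-1.1, -0.4, -4.1]
finger_gap: 0.0571
```

```bash
cat > m.py <<'E'
from h import *
o,ya,A=st()
for i in range(4):
    o=observe()
    Mt=A.T@o['moment']; Ft=A.T@o['contact_force']
    print(round(o['t'],3),o['tcp_pos'].round(4),round(o['finger_gap'],4),'F',o['contact_force'].round(2),'Mw',o['moment'].round(4),'Mtool',Mt.round(4),'dq',np.abs(o['dq']).max().round(3))
    if i<3: get_image('side')
E
python3 m.py
```

```text
4.217 [0.5456 0.0415 0.3085] 0.0571 F [-1.13 -0.44 -4.08] Mw [-0.0279  0.0954 -0.0059] Mtool [ 0.006  -0.0883  0.0457] dq 0.012
4.267 [0.5456 0.0414 0.3083] 0.057 F [-0.51 -0.13 -4.98] Mw [-0.0267  0.075   0.0182] Mtool [-0.0181 -0.0685  0.0406] dq 0.006
4.317 [0.5457 0.0414 0.3084] 0.0568 F [-0.13  0.11 -3.55] Mw [-0.0218 -0.0003 -0.0179] Mtool [0.0179 0.0045 0.0213] dq 0.007
4.367 [0.5458 0.0414 0.3087] 0.0572 F [ 0.56 -0.51 -3.03] Mw [-0.0214 -0.022  -0.0143] Mtool [0.0142 0.0257 0.0168] dq 0.011
```

>>> arm_command(series=[{"travel": [0.25, -0.05, 0], "roll": 0, "grip": -1}, {"travel": [0.74, -0.15, 0], "roll": 0, "grip": -1}, {"travel": [1.47, -0.3, 0], "roll": 0, "grip": -1}, {"travel": [2.45, -0.5, 0], "roll": 0, "grip": -1}, {"travel": [1.47, -0.3, 0], "roll": 0, "grip": -1}, {"travel": [0.49, -0.1, 0], "roll": 0, "grip": -1}, {"travel": [-0.25, 0.05, 0], "roll": 0, "grip": -1}, {"travel": [-0.74, 0.15, 0], "roll": 0, "grip": -1}, {"travel": [-0.98, 0.2, 0], "roll": 0, "grip": -1}, {"travel": [-0.98, 0.2, 0], "roll": 0, "grip": -1}, {"travel": [-0.98, 0.2, 0], "roll": 0, "grip": -1}, {"travel": [-0.98, 0.2, 0], "roll": 0, "grip": -1}])

```text
t: 5.37
tcp_pos: [0.5068, 0.0494, 0.3083]
tcp_rot: [-2.12, 0.205, 2.12]
contact_force: [0.3, 0.5, -3.3]
finger_gap: 0.0572
```

```bash
python3 m.py
```

```text
5.367 [0.5068 0.0494 0.3083] 0.0572 F [ 0.26  0.49 -3.32] Mw [-0.0015  0.0136 -0.057 ] Mtool [ 0.057  -0.0131  0.0041] dq 0.01
5.417 [0.507  0.0493 0.3083] 0.057 F [ 0.9  -0.73 -3.04] Mw [0.0277 0.033  0.0206] Mtool [-0.0206 -0.0377 -0.0208] dq 0.005
5.467 [0.507  0.0493 0.3083] 0.0572 F [-1.2  -0.19 -2.14] Mw [-0.0148  0.0342 -0.009 ] Mtool [ 0.009  -0.0308  0.0211] dq 0.003
5.517 [0.507  0.0493 0.3083] 0.0572 F [-0.26  0.18 -2.71] Mw [-0.0095  0.0782 -0.0152] Mtool [ 0.0152 -0.0749  0.0243] dq 0.002
```

>>> arm_command(series=[{"travel": [-0.25, 0.05, 0], "roll": 0, "grip": -1}, {"travel": [-0.74, 0.15, 0], "roll": 0, "grip": -1}, {"travel": [-1.47, 0.3, 0], "roll": 0, "grip": -1}, {"travel": [-2.45, 0.5, 0], "roll": 0, "grip": -1}, {"travel": [-1.47, 0.3, 0], "roll": 0, "grip": -1}, {"travel": [-0.49, 0.1, 0], "roll": 0, "grip": -1}, {"travel": [0.25, -0.05, 0], "roll": 0, "grip": -1}, {"travel": [0.74, -0.15, 0], "roll": 0, "grip": -1}, {"travel": [0.98, -0.2, 0], "roll": 0, "grip": -1}, {"travel": [0.98, -0.2, 0], "roll": 0, "grip": -1}, {"travel": [0.98, -0.2, 0], "roll": 0, "grip": -1}, {"travel": [0.98, -0.2, 0], "roll": 0, "grip": -1}])

```text
t: 6.52
tcp_pos: [0.546, 0.0412, 0.3079]
tcp_rot: [-2.118, 0.207, 2.121]
contact_force: [0.9, -0.6, -2.5]
finger_gap: 0.0567
```

```bash
python3 m.py
```

```text
6.517 [0.546  0.0412 0.3079] 0.0567 F [ 0.87 -0.58 -2.48] Mw [ 0.0111 -0.0182 -0.068 ] Mtool [ 0.068   0.0157 -0.0144] dq 0.017
6.567 [0.5459 0.0413 0.3082] 0.0573 F [ 0.85  0.23 -3.78] Mw [-0.0015 -0.0196 -0.0174] Mtool [ 0.0174  0.0195 -0.0024] dq 0.011
6.617 [0.5458 0.0414 0.3084] 0.0571 F [-0.36 -0.11 -3.63] Mw [ 0.0314 -0.0253  0.0144] Mtool [-0.0144  0.0188 -0.0356] dq 0.007
6.667 [0.5458 0.0414 0.3085] 0.0571 F [ 0.3   0.61 -4.08] Mw [-0.0077 -0.0397  0.0517] Mtool [-0.0517  0.0404 -0.    ] dq 0.002
```

```bash
cat > m2.py <<'E'
from h import *
import sys
n=int(sys.argv[1]) if len(sys.argv)>1 else 16
o,ya,A=st(); L=[];F=[]
u=np.array([A[1,1],-A[0,1],0])  # perpendicular to jaw
if u[0]<0:u=-u
w=np.array([-u[1],u[0],0])
for i in range(n):
    o=observe(); L.append(o['moment']@w); F.append(o['contact_force']); get_image('side')
print('t',round(o['t'],2),o['tcp_pos'].round(4),'Mperp',np.mean(L).round(4),'sd',np.std(L).round(4),'F',np.mean(F,0).round(2)); print(np.array(L).round(3))
E
python3 m2.py
```

```text
t 7.42 [0.5462 0.0413 0.3083] Mperp -0.0654 sd 0.0283 F [ 0.2   0.13 -3.35]
[-0.04  -0.027 -0.09  -0.021 -0.091 -0.032 -0.051 -0.065 -0.085 -0.051
 -0.058 -0.126 -0.056 -0.081 -0.07  -0.103]
```

>>> arm_command(series=[{"travel": [0.25, -0.05, 0], "roll": 0, "grip": -1}, {"travel": [0.74, -0.15, 0], "roll": 0, "grip": -1}, {"travel": [1.47, -0.3, 0], "roll": 0, "grip": -1}, {"travel": [2.45, -0.5, 0], "roll": 0, "grip": -1}, {"travel": [1.47, -0.3, 0], "roll": 0, "grip": -1}, {"travel": [0.49, -0.1, 0], "roll": 0, "grip": -1}, {"travel": [-0.25, 0.05, 0], "roll": 0, "grip": -1}, {"travel": [-0.74, 0.15, 0], "roll": 0, "grip": -1}, {"travel": [-0.98, 0.2, 0], "roll": 0, "grip": -1}, {"travel": [-0.98, 0.2, 0], "roll": 0, "grip": -1}, {"travel": [-0.98, 0.2, 0], "roll": 0, "grip": -1}, {"travel": [-0.98, 0.2, 0], "roll": 0, "grip": -1}])

```text
t: 8.47
tcp_pos: [0.5073, 0.0492, 0.3085]
tcp_rot: [-2.12, 0.206, 2.12]
contact_force: [0.3, -0.8, -3.6]
finger_gap: 0.0571
```

```bash
python3 m2.py 18
```

```text
t 9.32 [0.507  0.0493 0.3083] Mperp 0.0736 sd 0.0282 F [ 0.12 -0.1  -3.15]
[0.059 0.017 0.062 0.091 0.038 0.102 0.116 0.104 0.065 0.031 0.079 0.056
 0.069 0.05  0.099 0.099 0.114 0.074]
```

>>> arm_command(series=[{"travel": [0.1, -0.02, 0], "roll": 0, "grip": -1}, {"travel": [0.25, -0.05, 0], "roll": 0, "grip": -1}, {"travel": [0.45, -0.09, 0], "roll": 0, "grip": -1}, {"travel": [0.65, -0.13, 0], "roll": 0, "grip": -1}, {"travel": [0.8, -0.16, 0], "roll": 0, "grip": -1}, {"travel": [0.92, -0.19, 0], "roll": 0, "grip": -1}, {"travel": [0.98, -0.2, 0], "roll": 0, "grip": -1}, {"travel": [0.98, -0.2, 0], "roll": 0, "grip": -1}])

```text
t: 10.03
tcp_pos: [0.5467, 0.0411, 0.308]
tcp_rot: [-2.119, 0.207, 2.121]
contact_force: [-0.4, 0.9, -2.9]
finger_gap: 0.057
```

```bash
python3 m2.py 18; python3 - <<'E'
from h import *
img,K,M=cam('side'); cv2.imwrite('pics/s1.png',img[:,:,::-1])
goto(.4695,.3884,.15,-2.3)
E
```

```text
t 10.88 [0.5462 0.0412 0.3083] Mperp 0.08 sd 0.0329 F [ 0.16  0.07 -3.28]
[0.151 0.065 0.065 0.135 0.038 0.104 0.106 0.104 0.058 0.107 0.068 0.047
 0.109 0.072 0.025 0.067 0.054 0.065]
t 10.9833 tcp [0.5462 0.0413 0.3083] jawyaw -101.09 down [-0.001 -0.    -1.   ] j6 0.935 gap 0.0568
travel [-1.917  8.678 -0.082] roll 1.465
```

View pics/s1.png

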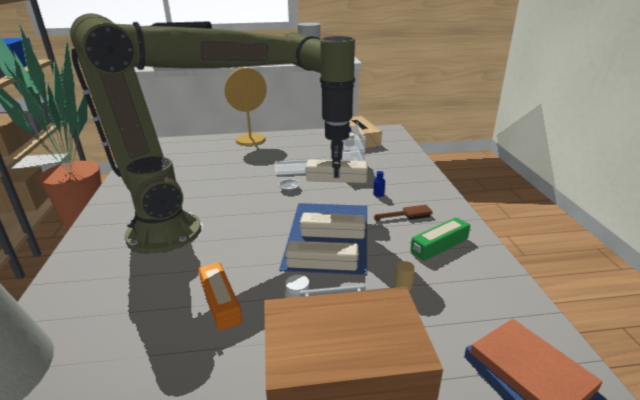

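>>> arm_command(series=[{"travel": [-0.8, 0.2, 0.3], "roll": 0, "grip": -1}, {"travel": [-1.6, 0.8, 0.5], "roll": 0.3, "grip": -1}, {"travel": [-1.92, 1.7, 0.5], "roll": 0.6, "grip": -1}, {"travel": [-1.92, 2.6, 0.5], "roll": 0.9, "grip": -1}, {"travel": [-1.92, 3.5, 0.5], "roll": 1.2, "grip": -1}, {"travel": [-1.92, 4.4, 0.5], "roll": 1.46, "grip": -1}, {"travel": [-1.92, 5.3, 0.5], "roll": 1.46, "grip": -1}, {"travel": [-1.92, 6.2, 0.5], "roll": 1.46, "grip": -1}, {"travel": [-1.92, 7.1, 0.5], "roll": 1.46, "grip": -1}, {"travel": [-1.92, 7.9, 0.5], "roll": 1.46, "grip": -1}, {"travel": [-1.92, 8.4, 0.5], "roll": 1.46, "grip": -1}, {"travel": [-1.92, 8.68, 0.5], "roll": 1.46, "grip": -1}])

```text
t: 11.98
tcp_pos: [0.4689, 0.3909, 0.3274]
tcp_rot: [-2.201, 0.044, 2.204]
contact_force: [0.3, -1.2, -3.7]
finger_gap: 0.057
```

>>> arm_command(series=[{"travel": [0, 0, 0], "roll": 0, "grip": -1}, {"travel": [0, 0, 0], "roll": 0, "grip": -1}])

```text
t: 12.15
tcp_pos: [0.4688, 0.3911, 0.3268]
tcp_rot: [-2.201, 0.044, 2.205]
contact_force: [0.8, -0.3, -2.8]
finger_gap: 0.0569
```

```bash
python3 - <<'E'
from h import *
goto(.4695,.3884,.037,-2.3)
img,K,M=cam('wrist'); cv2.imwrite('pics/w2.png',img[:,:,::-1]); np.savez('w2.npz',img=img,K=K,M=M)
img,K,M=cam('top'); cv2.imwrite('pics/t2.png',cv2.resize(img[100:300,120:420],None,fx=2.6,fy=2.6)[:,:,::-1]);np.savez('t2.npz',img=img,K=K,M=M)
E
```

```text
t 12.15 tcp [0.4688 0.3911 0.3268] jawyaw -92.19 down [-0.002 -0.002 -1.   ] j6 0.51 gap 0.0569
travel [ 0.017 -0.068 -3.371] roll -0.018
```

View pics/w2.png

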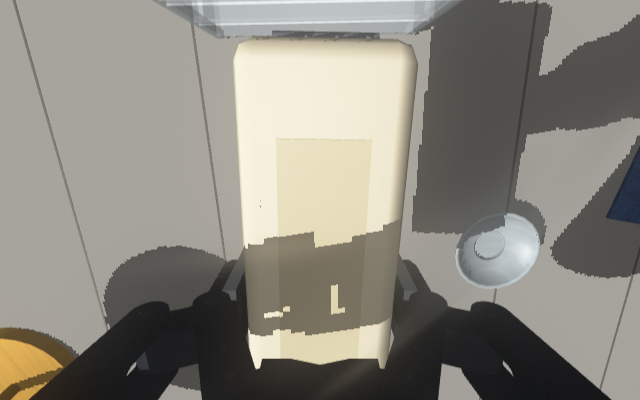

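View pics/t2.png

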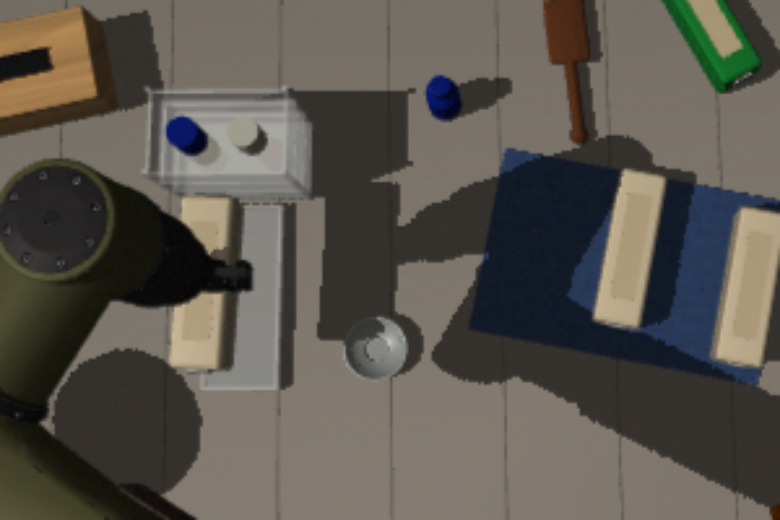

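```bash
python3 - <<'E'
from h import *
d=np.load('w2.npz'); K,M=d['K'],d['M']
for uv in [(237,42),(325,38),(413,42)]: print(uv,ray(K,M,uv,.192).round(4))
for uv in [(258,366),(380,366)]: print(uv,ray(K,M,uv,.192).round(4))
d=np.load('t2.npz'); K,M=d['K'],d['M']
for uv in [(182,196),(238,197),(170,366),(221,370)]: print(uv,ray(K,M,np.array(uv)/2.6+[120,100],.194).round(4))
for uv in [(205,205),(284,205),(279,388),(203,388)]: print('tray',uv,ray(K,M,np.array(uv)/2.6+[120,100],.018).round(4))
E
```

```text
(237, 42) [0.5615 0.4104 0.192 ]
(325, 38) [0.5615 0.3847 0.192 ]
(413, 42) [0.5595 0.3591 0.192 ]
(258, 366) [0.4435 0.4155 0.192 ]
(380, 366) [0.4415 0.3666 0.192 ]
(182, 196) [0.5596 0.4108 0.194 ]
(238, 197) [0.557  0.3498 0.194 ]
(170, 366) [0.3755 0.4203 0.194 ]
(221, 370) [0.3699 0.3658 0.194 ]
tray (205, 205) [0.5841 0.4379 0.018 ]
tray (284, 205) [0.5817 0.3391 0.018 ]
tray (279, 388) [0.3544 0.344  0.018 ]
tray (203, 388) [0.3567 0.437  0.018 ]
```

>>> arm_command(series=[{"travel": [0.08, 0, -0.7], "roll": 0, "grip": -1}, {"travel": [0.08, 0, -1.5], "roll": 0, "grip": -1}, {"travel": [0.08, 0, -2.2], "roll": 0, "grip": -1}, {"travel": [0.08, 0, -2.7], "roll": 0, "grip": -1}, {"travel": [0.08, 0, -3.0], "roll": 0, "grip": -1}, {"travel": [0.08, 0, -3.2], "roll": 0, "grip": -1}, {"travel": [0.08, 0, -3.3], "roll": 0, "grip": -1}, {"travel": [0.08, 0, -3.35], "roll": 0, "grip": -1}, {"travel": [0.08, 0, -3.35], "roll": 0, "grip": -1}])

```text
t: 13.0
tcp_pos: [0.4726, 0.3902, 0.1946]
tcp_rot: [-2.201, 0.043, 2.202]
contact_force: [0.9, 0.5, -3.1]
finger_gap: 0.0571
```

```bash
python3 m2.py 3;  python3 - <<'E'
from h import *
img,K,M=cam('wrist'); cv2.imwrite('pics/w3.png',img[:,:,::-1])
E
```

```text
t 13.1 [0.4726 0.3904 0.195 ] Mperp 0.0686 sd 0.0257 F [ 0.49  0.33 -3.33]
[0.099 0.036 0.071]
```

View pics/w3.png

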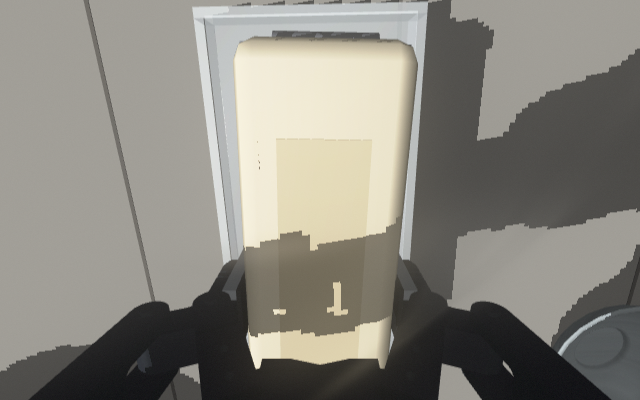

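```bash
python3 - <<'E'
from h import *
img,K,M=cam('wrist'); 
for uv in [(193,9),(427,3),(208,14),(416,12),(223,262),(410,240)]: print('rim',uv,ray(K,M,uv,.018).round(4))
for uv in [(237,42),(413,42)]: print('case',uv,ray(K,M,uv,.06).round(4))
cv2.imwrite('pics/w3z.png',cv2.resize(img[:280,170:450],None,fx=2.1,fy=2.1,interpolation=cv2.INTER_CUBIC)[:,:,::-1])
E
```

```text
rim (193, 9) [0.5848 0.4355 0.018 ]
rim (427, 3) [0.5833 0.3423 0.018 ]
rim (208, 14) [0.5828 0.4297 0.018 ]
rim (416, 12) [0.5803 0.3465 0.018 ]
rim (223, 262) [0.4724 0.4379 0.018 ]
rim (410, 240) [0.4808 0.3446 0.018 ]
case (237, 42) [0.5654 0.4098 0.06  ]
case (413, 42) [0.5634 0.3585 0.06  ]
```

View pics/w3z.png

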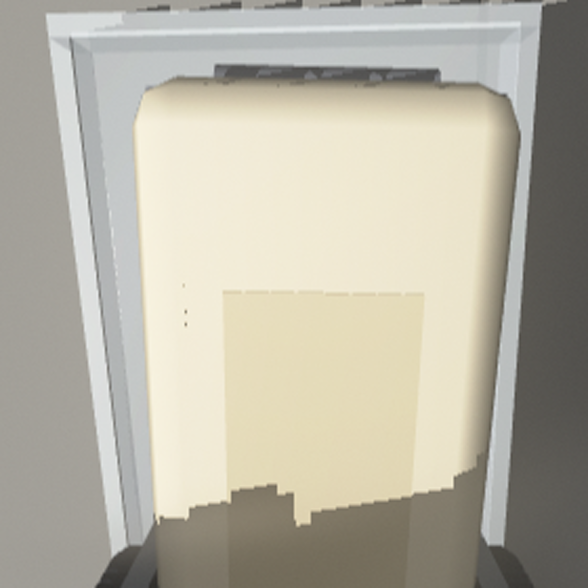

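>>> arm_command(series=[{"travel": [-0.05, 0.1, 0], "roll": 0.1, "grip": -1}, {"travel": [-0.05, 0.1, -0.03], "roll": 0.1, "grip": -1}, {"travel": [-0.05, 0.1, -0.07], "roll": 0.1, "grip": -1}, {"travel": [-0.05, 0.1, -0.1], "roll": 0.1, "grip": -1}, {"travel": [-0.05, 0.1, -0.1], "roll": 0.1, "grip": -1}])

```text
t: 13.67
tcp_pos: [0.4704, 0.3946, 0.191]
tcp_rot: [-2.207, 0.031, 2.207]
contact_force: [-2.5, -1.0, 1.4]
finger_gap: 0.0569
```

```bash
python3 m2.py 3
```

```text
t 13.77 [0.4704 0.3945 0.1909] Mperp 0.6477 sd 0.0585 F [-2.2  -0.39  1.03]
[0.566 0.677 0.7  ]
```

>>> arm_command(series=[{"travel": [0, 0, 0], "roll": 0, "grip": 0.6}, {"travel": [0, 0, 0], "roll": 0, "grip": 0.8}, {"travel": [0, 0, 0], "roll": 0, "grip": 1}, {"travel": [0, 0, 0], "roll": 0, "grip": 1}, {"travel": [0, 0, 0], "roll": 0, "grip": 1}])

```text
t: 14.23
tcp_pos: [0.4705, 0.3945, 0.191]
tcp_rot: [-2.207, 0.031, 2.206]
contact_force: [0.1, 0.8, -0.3]
finger_gap: 0.0856
```

>>> arm_command(series=[{"travel": [0, 0, 0.3], "roll": 0, "grip": 1}, {"travel": [0, 0, 0.8], "roll": 0, "grip": 1}, {"travel": [0, 0, 1.6], "roll": 0, "grip": 1}, {"travel": [0, 0, 2.5], "roll": 0, "grip": 1}, {"travel": [0, 0, 3.5], "roll": 0, "grip": 1}, {"travel": [-0.3, -0.5, 4.4], "roll": 0, "grip": 1}, {"travel": [-0.9, -1, 5], "roll": 0, "grip": 1}, {"travel": [-1.5, -1.3, 5.2], "roll": 0, "grip": 1}, {"travel": [-1.5, -1.3, 5.2], "roll": 0, "grip": 1}])

```text
t: 14.98
tcp_pos: [0.4086, 0.3403, 0.4055]
tcp_rot: [-2.209, 0.022, 2.197]
contact_force: [1.2, -0.1, -0.2]
finger_gap: 0.0853
```

```bash
python3 - <<'E'
from h import *
for n in ['wrist','top','side']:
    img,K,M=cam(n); np.savez(n+'4.npz',img=img,K=K,M=M)
    if n=='top': img=cv2.resize(img[100:300,120:420],None,fx=2.6,fy=2.6)
    cv2.imwrite(f'pics/{n}4.png',img[:,:,::-1])
o,ya,A=st(); print(o['t'],o['tcp_pos'],o['contact_force'],o['finger_gap'])
E
```

```text
15.1333 [0.41032447 0.34228704 0.39978311] [ 1.08404573  0.22503541 -0.00486358] 0.0851725537682647
```

View pics/wrist4.png

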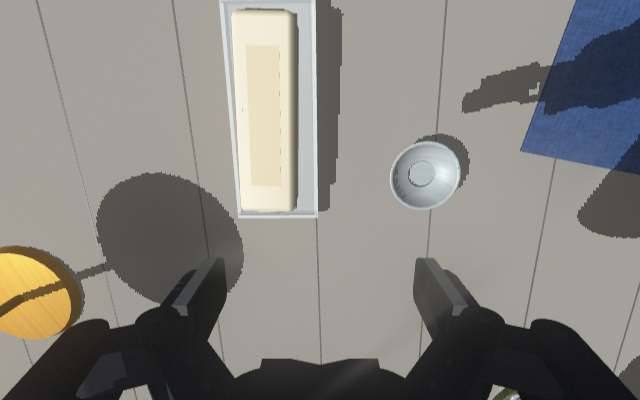

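View pics/top4.png

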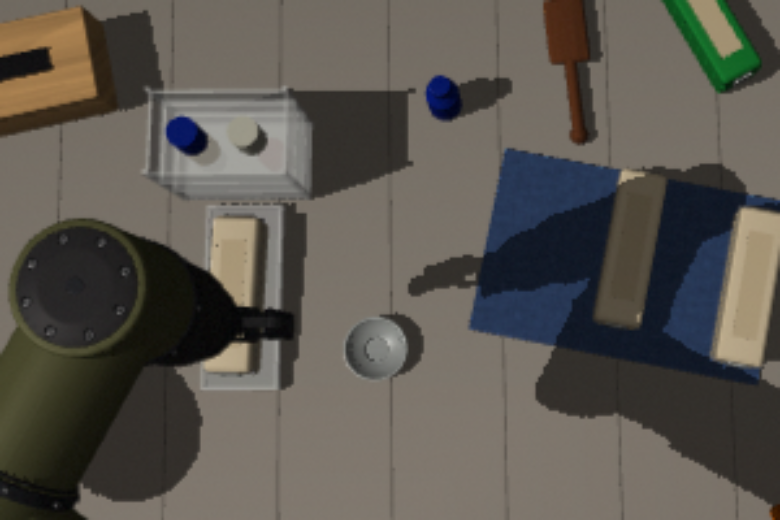

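View pics/side4.png

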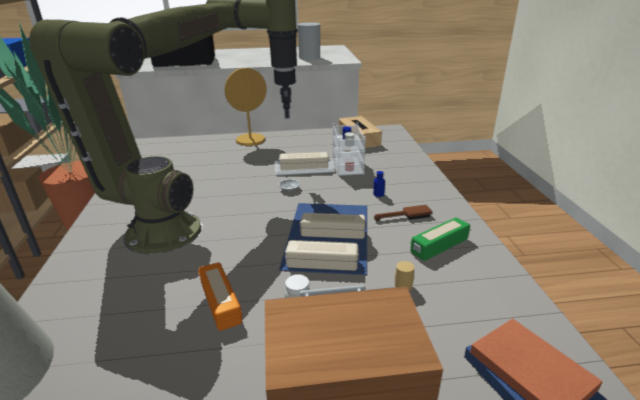

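```bash
python3 - <<'E'
from h import *
d=np.load('wrist4.npz'); K,M=d['K'],d['M']
P=[(231,10),(297,10),(297,210),(243,211)]
for uv in P: print('case',uv,ray(K,M,uv,.058).round(4))
print(np.mean([ray(K,M,u,.058) for u in P],0))
T=[(221,2),(314,0),(317,217),(240,217)]
for uv in T: print('rim',uv,ray(K,M,uv,.018).round(4))
print(np.mean([ray(K,M,u,.018) for u in T],0))
cv2.imwrite('pics/w4z.png',cv2.resize(d['img'][:230,200:360],None,fx=2.6,fy=2.6,interpolation=cv2.INTER_CUBIC)[:,:,::-1])
E
```

```text
case (231, 10) [0.563  0.4151 0.058 ]
case (297, 10) [0.5613 0.3576 0.058 ]
case (297, 210) [0.3777 0.3666 0.058 ]
case (243, 211) [0.378  0.4228 0.058 ]
[0.46999456 0.3905154  0.058     ]
rim (221, 2) [0.5801 0.4339 0.018 ]
rim (314, 0) [0.579  0.3432 0.018 ]
rim (317, 217) [0.3549 0.3472 0.018 ]
rim (240, 217) [0.3572 0.4378 0.018 ]
[0.46777745 0.39054489 0.018     ]
```

View pics/w4z.png

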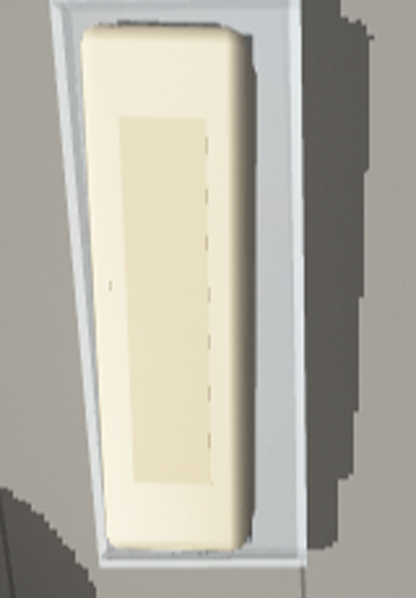

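```bash
python3 - <<'E'
from h import *
print(manip.close_job()); o=observe(); print(o['t'],o['tcp_pos'])
E
```

```text
the job is handed in; nothing more can be done
None
the job is handed in; nothing more can be done
```

I found the loose part in the first case I lifted (the leftmost on the mat), laid that case in the open tray, and handed the job in at about 15 s. No verdict was reported.

- **Finding it:** I gripped the case across its width, lifted it about 12 cm and shook it end to end. The averaged wrist moment read −0.065 N·m after one shake and +0.074 N·m after the opposite one. It stayed at +0.080 N·m when I brought the case gently back to the pose of the first reading. That swing fits the 0.12 kg disc moving about 12 cm between the ends. The first readings, four samples each, were too noisy to decide on, so I repeated the shake with 16 to 18 samples.
- **Placing it:** The last wrist picture, taken after letting go, shows the case flat in the tray. Its centre is about 2 mm from the tray's centre lengthwise and under 1 mm across. Just before release the wrist moment rose to about 0.65 N·m, so one end touched down first. Nothing looked tilted afterwards.
- **Everything else:** I did not lift or touch the other two cases, so I never felt them to confirm they are packed. In the last pictures they and the bystanders looked unmoved, though I did not measure this. The gripper was open, well above everything and touching nothing at hand-in.
- **Disagreement:** My estimates of the tray's position across its width differed by about 2 to 5 mm between pictures, so I corrected by 4 mm before setting the case down.

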